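# Raise the camera stand behind the bowl and hold it up

## Robot

A 6-joint arm with a two-finger parallel gripper is mounted at the origin on a cart in front of the work surface, level with it; the furniture and walls round the work are solid. World frame = base frame: x ahead of the robot, y to its left, z up, the work surface at z = 0. Lengths are in m, angles in rad, forces in N, time in s.
With the tool pointing down it reaches from about 0.35 to 0.775 m from the base axis. Payload 7.3 kg.
Tool frame: the origin (TCP) lies on the mounting face of the last link; the fingertips stand 178 mm ahead of it and the grasp point (between the pads) lies 159 mm ahead of it (robot.grip_depth is the distance from the TCP to the grasp point, in m); z points along the fingers, y is the line along which they close (so a half turn about z gives the same grasp; the last joint's range is limited). The gripper opens to 92 mm and grips with 3 to 60 N. Pads are 19 mm wide; open, the fingers measure 130 mm over their backs; the gripper's body (75 mm by 190 mm) begins 47 mm behind the grasp point.
Start: joints at [1.145, 0.342, 1.524, -0, 1.275, -0.146], TCP at [0.145, 0.505, 0.405] pointing down, gripper open.
Joint ranges: [-2.53, 2.53], [-0.77, 2.02], [0.04, 2.7], [-1, 4.14], [0.28, 2.66], [-3.11, 3.11]. Speed limits (rad/s): [2.57, 2.57, 3.14, 3.14, 3.14, 3.14].

## Interface

Orientations are given as [roll, pitch, yaw] about the fixed x, y, z axes, in that order (R = Rz(yaw) Ry(pitch) Rx(roll)).
In Python, from cell import observe, cams, robot, models gives the robot as it stands.
- The arm moves only by the shell command python3 -m jog 'ROWS' [FORCE]. ROWS is JSON, a list of rows, each a list of 3 entries, a list of its own where there are three numbers: the shift along the tool's x, y, z each as a share of 0.4 m, from -1 to 1, then the turn about the tool's z as a share of pi rad, from -1 to 1, then the closure, from 0 (fully open) to 1 (shut). In form: [[[x, y, z], turn, jaw], ...]. A call has 1 to 12 rows; each row is the pose to reach, as a shift and turn from the pose commanded when the call began, along the tool's axes at that moment, turning the shorter way round; what a row does not reach only later rows make up. A row lasts 1/8 s, in which the tool goes at most 62.5 mm and 10.7 degrees, less where a joint would pass 70% of its speed; a pose out of reach is approached as far as the arm can. A call with a number of a shift or a turn outside -1 to 1 is refused whole. A call with a gripper value outside its range is refused whole. The fingers move at their own pace and stop on an object; FORCE is the grip in N (left out, the last holds). Time passes only in rows, so rows that repeat a pose let the fingers close. It gives the time, the measured TCP pose, the force, the opening and the grip force at its end, in the units of the state.
- observe(): the state, without advancing time (a new reading comes with each control period).
- cams.read_camera(name): name is "side" or "top" or "wrist"; returns the picture (384x512x3 uint8, red, green, blue); there is no depth.
- cams.camera_model(name): a dict with "camera_matrix" (3x3 intrinsics, pixels), "k1" (the pictures are not rectified: a ray, as slopes to the right and down, at radius r is drawn at 1 + k1 r^2 times it, then the intrinsics apply), "pose" (4x4, takes a point from camera to world coordinates). Camera axes: x right, y down, z forward; pixel columns grow to the right and rows downward; lengths in m; the calibration is good to about 2 mm. A picture is of the moment at which its call begins: read the wrist's pose just before it. camera_model takes no time and is no camera call; for the wrist camera it gives the pose at the moment of the call.
- robot.hand_in(): hands the job in; it is judged then, once.
Trained networks look in the newest picture that a camera, given by its name, has taken for a name from the list of things; names that differ only in an ending like _2 or _b are one class to them, and where a whole thing is asked for, a point or a joint stands for the part that bears it (a point fixed in the world has none). Each returns a list of dicts, best first, with "confidence" (0 to 1); they miss things now and then, are a little off and sometimes report something else, mostly with a low value. They report only what shows in the picture. A call takes as long as a camera call. They do not tell look-alikes from the thing itself.
- models.find_in(target, camera): "position" ([x, y, z] in m, in world coordinates, good to about 4 mm: the middle of the surface that is visible of it).
- models.pinpoint(target, camera): "position" ([x, y, z] in m, in world coordinates, good to about 4 mm: a listed point, or the origin of a listed thing).
The state is a dict: "time": time; "qpos": joint angles; "qvel": joint speeds; "joint_efforts": joint torques, N m; "tool_pos": TCP position; "tool_rot": TCP orientation; "contact_force": force on the tool from outside, world axes, zero at the start; "torque": the same for the moment, N m; "opening": finger opening in m; "grip_force": force on a finger pad.
Only numpy, scipy, OpenCV 4.12 (cv2) and the standard library are available. Lean on these libraries where they do the work, as an engineer would, in place of code of your own. Each camera call takes 0.05 s, during which the arm holds its last target. There are 200 camera calls.

## Task

Two small telescoping camera stands stand on the cold hob, one behind the bowl with the lemon, the other behind the mug. Take the stand behind the bowl by the white grip at its top so that the fingers squeeze in the orange release button on the grip's side, and pull it straight up past the first stop until it is fully out at the second stop. It springs down if let go, so finish while still holding it there, still and fully extended; leave the other stand, the bowl with its lemon, and the mug alone.

Things in the scene. Friction and masses are not known exactly. Their poses are not given: they have to be found in the camera images.
- bowl: Round grey-white bowl, 162 mm across, 59 mm high, with one yellow lemon in it; origin under its centre, at the surface. It stands in front of one of the two camera stands (left one: y > 0; right one: y < 0). Loose, a bystander.
- mug: Mug, green above and cream below, 92 mm across, 127 mm with the handle, 93 mm high; origin at its underside, midway along the 127 mm of body and handle (handle to its -y). It stands in front of the other camera stand. Loose, a bystander.
- lemon: Yellow lemon, about 71x53x51 mm, lying in the bowl; origin at its underside as built. Loose.
- left_stand: The left camera stand (y > 0), foot fixed to the surface: grey foot 100 mm across, 14 mm high; aluminium tube 29 mm thick; black collar 40 mm thick, top 140 mm up; the grip on top. Both stands are alike. Origin under the foot's centre; z up, -x where its camera arm points, +y the side of its orange button.
- left_camera (a point): Centre of the small grey camera (36x54x30 mm, lens below) of the left stand, 78 mm to the stand's -x from the pole axis, on a 10 mm bar from the lower part of the grip; 16 mm lower than the middle of the grip. Not to be gripped.
- left_grip (a point): Centre of the left stand's white grip (34 mm along the stand's x, 30 mm along y, 48 mm high, nothing above it), on the pole axis, at button height: 26 mm above the grip's underside and 22 mm below its top; 169 mm above the surface when collapsed, 309 mm fully extended. Axes as the stand's.
- left_press (a point): Middle of the face of the left stand's orange release button (22 mm wide, 30 mm high) on the +y side of the grip; it stands 7 mm proud of the grip, so grip and button measure 37 mm along y, 31 mm with the button squeezed in.
- left_button (a joint): How far the left release button is squeezed in along the stand's -y (m): 0 out, 0.006 fully in. It springs back (2 N at the start, 5.5 N fully in). Below about 0.004 a catch locks the collapsed stand to its collar; squeezed between two fingers that close along y, it unlocks and the grip can be pulled up.
- left_head (a joint): Draw of the left stand's inner tube, grip and camera out of the middle tube (m): 0 collapsed, 0.070 at its end. It comes out first (about 4 to 5 N of pull); its end is the first stop. If let go it springs down and the catch holds it about 0.016 up until the button is squeezed again.
- left_mid (a joint): Draw of the left stand's middle tube out of the outer tube (m): 0 collapsed, 0.070 at its end. It follows after the first stop (about 9 to 11 N of pull); its end is the second stop, hard: 140 mm above the collapsed height in all. Springs and weight draw both tubes down again when the grip is let go.
- right_stand: The right camera stand (y < 0), foot fixed to the surface: grey foot 100 mm across, 14 mm high; aluminium tube 29 mm thick; black collar 40 mm thick, top 140 mm up; the grip on top. Both stands are alike. Origin under the foot's centre; z up, -x where its camera arm points, +y the side of its orange button.
- right_camera (a point): Centre of the small grey camera (36x54x30 mm, lens below) of the right stand, 78 mm to the stand's -x from the pole axis, on a 10 mm bar from the lower part of the grip; 16 mm lower than the middle of the grip. Not to be gripped.
- right_grip (a point): Centre of the right stand's white grip (34 mm along the stand's x, 30 mm along y, 48 mm high, nothing above it), on the pole axis, at button height: 26 mm above the grip's underside and 22 mm below its top; 169 mm above the surface when collapsed, 309 mm fully extended. Axes as the stand's.
- right_press (a point): Middle of the face of the right stand's orange release button (22 mm wide, 30 mm high) on the +y side of the grip; it stands 7 mm proud of the grip, so grip and button measure 37 mm along y, 31 mm with the button squeezed in.
- right_button (a joint): How far the right release button is squeezed in along the stand's -y (m): 0 out, 0.006 fully in. It springs back (2 N at the start, 5.5 N fully in). Below about 0.004 a catch locks the collapsed stand to its collar; squeezed between two fingers that close along y, it unlocks and the grip can be pulled up.
- right_head (a joint): Draw of the right stand's inner tube, grip and camera out of the middle tube (m): 0 collapsed, 0.070 at its end. It comes out first (about 4 to 5 N of pull); its end is the first stop. If let go it springs down and the catch holds it about 0.016 up until the button is squeezed again.
- right_mid (a joint): Draw of the right stand's middle tube out of the outer tube (m): 0 collapsed, 0.070 at its end. It follows after the first stop (about 9 to 11 N of pull); its end is the second stop, hard: 140 mm above the collapsed height in all. Springs and weight draw both tubes down again when the grip is let go.
Things that resemble listed ones, but are neither listed nor needed, are in the scene too. Of the things like the lemon, leave any that is red; of the rest the larger one is meant. Leave any pink look-alike of the right_stand alone.

How it is judged:
By the outcome, as a careful person would: the job done as asked, in the order asked, and still so for the second after the job is handed in, while the arm keeps its last pose, push and grip.
It also fails if it takes over 32 s, if anything falls off the work surface, if the arm or the gripper's body presses on something with over 40 N, if the wrist force passes 120 N, or if a joint passes its speed limit or range.

## Working session

There is one attempt and no reset: what is moved stays moved. The work goes in short steps, Python scripts to look and compute and a shell command to move; the robot and the scene stay as the last step left them, time stands still between calls to the robot, and variables do not carry over. Pictures are saved under pics/ and viewed, at most 10 in all, crops included, and the job is handed in when it is done.

```bash
mkdir -p pics; ls; python3 - <<'E'
from cell import observe, cams, robot, models
import cv2
s=observe();print(s)
for n in("top","side"):
    im=cams.read_camera(n);cv2.imwrite(f"pics/{n}0.png",im[...,::-1])
    for t in("bowl","mug","left_stand","right_stand","left_grip","left_press","right_grip","right_press","left_camera","lemon"):
        print(n,t,[([round(x,3) for x in d["position"]],round(d["confidence"],2)) for d in models.pinpoint(t,n)])
print(observe()["time"])
E
```

```text
pics
{'time': 0.0, 'qpos': array([ 1.14500009e+00,  3.42749298e-01,  1.52504155e+00, -1.19541656e-05,
        1.27539994e+00, -1.46024745e-01]), 'qvel': array([-0.00105097,  0.00044939,  0.00033213,  0.00223721, -0.00010737,
       -0.0003398 ]), 'joint_efforts': array([-2.75258590e-04, -4.31251502e+01, -2.44213110e+01,  7.17507675e-02,
        5.61498245e-02, -1.34313368e-04]), 'tool_pos': array([0.14490638, 0.50446217, 0.40402239]), 'tool_rot': array([-3.14000987e+00, -2.21228789e-04,  2.86182448e+00]), 'contact_force': array([-0.33367083,  0.2029619 ,  0.02711692]), 'torque': array([ 0.01458385, -0.03972942, -0.00780955]), 'grip_force': 0.0, 'opening': 0.09179761198028272}
top bowl [([0.377, 0.136, 0.004], 0.71)]
top mug [([0.35, -0.148, -0.001], 0.78)]
top left_stand [([0.592, 0.189, -0.004], 0.93)]
top right_stand [([0.561, -0.176, 0.0], 0.87), ([0.55, -0.354, 0.002], 0.72)]
top left_grip [([0.597, 0.191, 0.167], 0.9)]
top left_press []
top right_grip [([0.56, -0.178, 0.17], 0.84), ([0.552, -0.348, 0.169], 0.79)]
top right_press [([0.536, -0.331, 0.167], 0.57), ([0.548, -0.153, 0.171], 0.5)]
top left_camera [([0.523, 0.206, 0.149], 0.84)]
top lemon [([0.506, -0.007, 0.002], 0.81), ([0.387, -0.027, -0.002], 0.49)]
side bowl [([0.376, 0.136, 0.0], 0.88)]
side mug [([0.351, -0.15, -0.002], 0.94), ([0.597, 0.192, 0.001], 0.5), ([0.488, -0.203, 0.153], 0.33)]
side left_stand [([0.597, 0.19, 0.002], 0.89)]
side right_stand [([0.556, -0.179, -0.0], 0.96), ([0.543, -0.348, -0.0], 0.74)]
side left_grip []
side left_press [([0.555, -0.179, 0.001], 0.71)]
side right_grip [([0.558, -0.178, 0.171], 0.64), ([0.543, -0.353, 0.168], 0.58)]
side right_press []
side left_camera [([0.521, 0.209, 0.155], 0.53)]
side lemon [([0.376, 0.132, 0.008], 0.61), ([0.502, -0.008, 0.003], 0.46)]
1.1
```

```bash
python3 -c "
import cv2,numpy as np
a=cv2.imread('pics/top0.png');b=cv2.imread('pics/side0.png')
cv2.imwrite('pics/both0.png',cv2.resize(np.vstack([a,b]),None,fx=.78,fy=.78))"
```

```text
(no output)
```

View pics/both0.png

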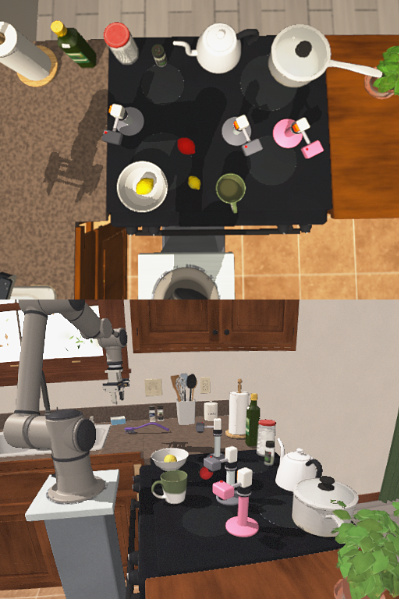

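The bowl stands in front of the left stand, near (0.595, 0.19) and yawed about -0.2 rad. I'll move the arm closer and measure it with the wrist camera.

```bash
python3 -m jog '[[[-1,-0.45,-0.12],0,0],[[-1,-0.45,-0.12],0,0],[[-1,-0.45,-0.12],0,0],[[-1,-0.45,-0.12],0,0],[[-1,-0.45,-0.12],0,0],[[-1,-0.45,-0.12],0,0],[[-1,-0.45,-0.12],0,0],[[-1,-0.45,-0.12],0,0],[[-1,-0.45,-0.12],0,0],[[-1,-0.45,-0.12],0,0]]' 30
cat > h.py <<'E'
from cell import observe, cams, robot, models
import cv2, numpy as np
def look(n,f):
    M=cams.camera_model(n);im=cams.read_camera(n);cv2.imwrite(f"pics/{f}.png",im[...,::-1])
    np.savez(f"pics/{f}.npz",K=M["camera_matrix"],k1=M["k1"],P=M["pose"])
    return M
def pp(n,*ts):
    for t in ts: print(n,t,[(np.round(d["position"],3).tolist(),round(d["confidence"],2)) for d in models.pinpoint(t,n)])
def ray(f,u,v):
    d=np.load(f"pics/{f}.npz");K=d["K"];k=float(d["k1"])
    D=np.array([k,0,0,0.]);x,y=cv2.undistortPoints(np.array([[[u,v]]],float),K,D)[0,0]
    P=d["P"];r=P[:3,:3]@[x,y,1];return P[:3,3],r/np.linalg.norm(r)
def tri(*obs):
    A=np.zeros((3,3));b=np.zeros(3)
    for o in obs:
        c,r=ray(*o);Q=np.eye(3)-np.outer(r,r);A+=Q;b+=Q@c
    p=np.linalg.solve(A,b)
    res=[np.linalg.norm((np.eye(3)-np.outer(r,r))@(p-c)) for c,r in(ray(*o) for o in obs)]
    return p,np.round(res,4)
E
python3 - <<'E'
from h import *
M=look("wrist","w1");print(M["pose"].round(3));pp("wrist","left_grip","left_press","left_camera","left_stand")
s=observe();print(s["time"],s["tool_pos"],s["tool_rot"])
E
```

```text
time: 2.35
tool_pos: [0.4787, 0.2222, 0.4527]
tool_rot: [3.141, -0.001, 2.864]
contact_force: [-0.5, 0.6, -0.1]
opening: 0.0921
grip_force: 0.0
[[ 0.275  0.916  0.291  0.4  ]
 [ 0.961 -0.263 -0.083  0.244]
 [ 0.001  0.303 -0.953  0.433]
 [ 0.     0.     0.     1.   ]]
wrist left_grip [([0.598, 0.19, 0.164], 0.94)]
wrist left_press [([0.6, 0.212, 0.168], 0.66)]
wrist left_camera [([0.517, 0.206, 0.155], 0.77)]
wrist left_stand []
2.6 [0.4791221  0.22182963 0.45285473] [3.14139583e+00 1.35171884e-04 2.86325106e+00]
```

View pics/w1.png

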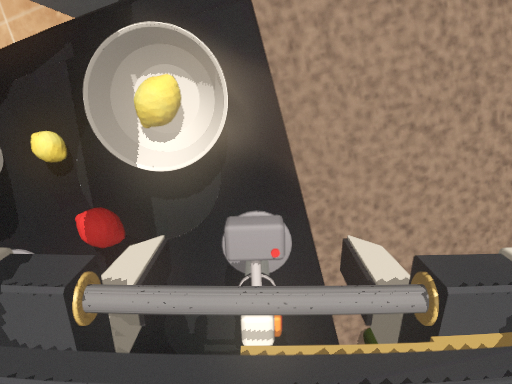

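The wrist view shows the stand's camera at (255,240), the bar, and the white grip at about (257,328) with the orange button on its right at (278,326). It is nearly aligned with the tool. I'll shift forward for a second, clearer view.

```bash
python3 -m jog '[[[-0.18,0,0],0,0],[[-0.18,0,0],0,0],[[-0.18,0,0],0,0]]'
python3 - <<'E'
from h import *
M=look("wrist","w2");pp("wrist","left_grip","left_press","left_camera","left_stand")
look("top","t2");look("side","s2")
a=cv2.imread("pics/w2.png");b=cv2.imread("pics/w1.png")
cv2.imwrite("pics/c2.png",np.vstack([cv2.resize(a[130:290,180:340],None,fx=3,fy=3,interpolation=2),]))
cv2.imwrite("pics/w12.png",np.hstack([cv2.resize(b[184:384,160:360],(400,400)),cv2.resize(a[160:360,160:360],(400,400))]))
s=observe();print(s["time"],s["tool_pos"],s["tool_rot"])
E
```

```text
time: 2.98
tool_pos: [0.549, 0.2012, 0.4522]
tool_rot: [-3.141, -0.001, 2.861]
contact_force: [-0.0, 0.6, 1.4]
opening: 0.0919
grip_force: 0.0
wrist left_grip [([0.605, 0.189, 0.165], 0.81)]
wrist left_press [([0.601, 0.216, 0.167], 0.8)]
wrist left_camera []
wrist left_stand [([0.597, 0.189, 0.002], 0.58)]
3.325 [0.54827003 0.20160465 0.45317466] [3.14119174e+00 3.83067387e-04 2.86250798e+00]
```

View pics/w12.png

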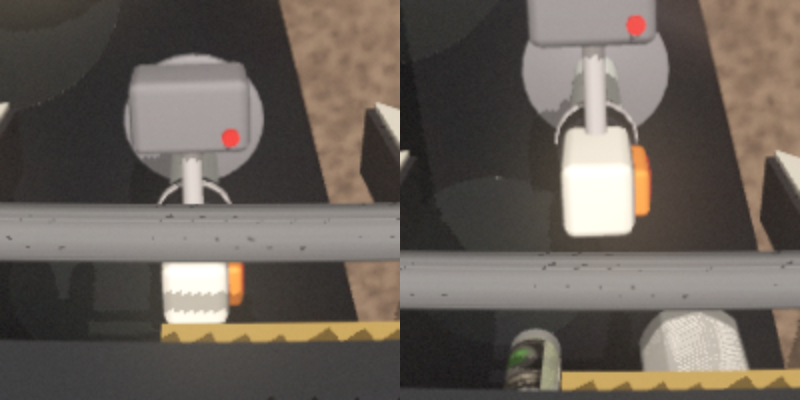

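```bash
python3 - <<'E'
from h import *
for a,b in [((242.5,345),(242.5,277.5)),((273.5,345),(275.5,276.5)),((275,253),(278,173))]:
    print(tri(("w1",*a),("w2",*b)))
def at(f,u,v,z):
    c,r=ray(f,u,v);return c+r*(z-c[2])/r[2]
# top-face corners at z=.191 from w2
for u,v in((242.5,277.5),(275.5,276.5),(243,226)): print(at("w2",u,v,.191).round(4))
# bar direction (z~.153): collar end, camera end
p=at("w2",258,183,.158);q=at("w2",258,222,.158);d=q-p;print(p,q,"yaw",np.arctan2(d[1],d[0]))
p=at("w1",256,264,.158);q=at("w2",258,222,.158);d=q-p;print("yaw",np.arctan2(d[1],d[0]))
c=[at("w2",275.5,276.5,.191)-at("w2",242.5,277.5,.191)][0];print("face dir yaw",np.arctan2(c[1],c[0])-np.pi/2)
E
```

```text
(array([0.61162726, 0.17136461, 0.18605033]), array([0., 0.]))
(array([0.61683984, 0.199431  , 0.18907041]), array([0.0004, 0.0004]))
(array([0.53569981, 0.22398428, 0.16892392]), array([0.0001, 0.0001]))
[0.6088 0.1724 0.191 ]
[0.6156 0.1993 0.191 ]
[0.5642 0.1863 0.191 ]
[0.54223546 0.20526452 0.158     ] [0.57703653 0.19531125 0.158     ] yaw -0.27856830416097184
yaw -0.2505100321259892
face dir yaw -0.2470350316283647
```

Both views agree: the grip axis is at about (0.597, 0.190), the grip top at about 0.19, and the yaw at -0.245. Next I align, then go down in two stages and check before closing.

```bash
python3 -m jog '[[[-0.124,0.006,0],-0.011,0],[[-0.124,0.006,0.08],-0.011,0],[[-0.124,0.006,0.16],-0.011,0],[[-0.124,0.006,0.24],-0.011,0],[[-0.124,0.006,0.311],-0.011,0],[[-0.124,0.006,0.311],-0.011,0],[[-0.124,0.006,0.311],-0.011,0]]' 30
python3 - <<'E'
from h import *
look("wrist","w3");pp("wrist","left_grip","left_press");look("side","s3")
s=observe();print(s["time"],s["tool_pos"],s["tool_rot"])
a=cv2.imread("pics/w3.png");b=cv2.imread("pics/s3.png")
cv2.imwrite("pics/c3.png",np.hstack([cv2.resize(a,(533,400)),cv2.resize(b[100:250,200:300],(266,400))]))
E
```

```text
time: 4.2
tool_pos: [0.5975, 0.1901, 0.3297]
tool_rot: [3.141, 0.002, 2.897]
contact_force: [-0.3, -0.5, -0.2]
opening: 0.0917
grip_force: 0.0
wrist left_grip [([0.604, 0.192, 0.163], 0.73)]
wrist left_press [([0.602, 0.212, 0.17], 0.61)]
4.4 [0.59739658 0.18994328 0.32974303] [3.14050776e+00 2.18580076e-03 2.89644761e+00]
```

View pics/c3.png

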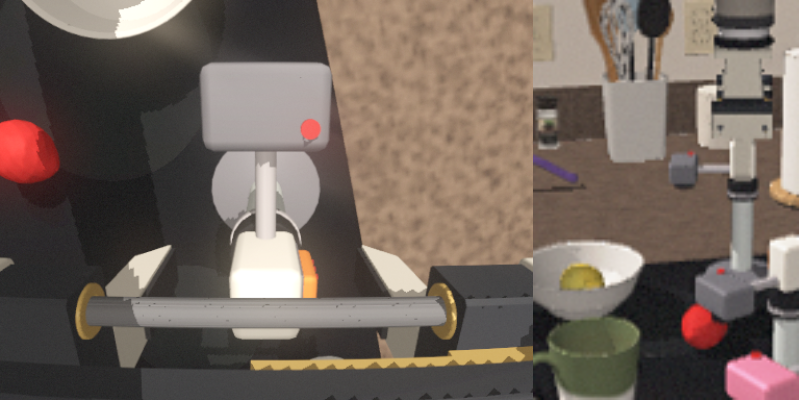

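The view shows the white grip (265,285) with the orange button (308,275) centred between the open fingers, and the sides are parallel. Closing now.

```bash
python3 -m jog '[[[0,0,0],0,1],[[0,0,0],0,1],[[0,0,0],0,1],[[0,0,0],0,1],[[0,0,0],0,1],[[0,0,0],0,1],[[0,0,0],0,1],[[0,0,0],0,1]]' 40
```

```text
time: 5.4
tool_pos: [0.5973, 0.1901, 0.3284]
tool_rot: [3.141, 0.0, 2.896]
contact_force: [0.8, 2.6, 0.2]
opening: 0.0302
grip_force: 40.0
```

The opening is about 30–31 mm, so the button is fully in. I'll pull up slowly to the first stop.

```bash
python3 -m jog '[[[0,0,-0.02],0,1],[[0,0,-0.04],0,1],[[0,0,-0.06],0,1],[[0,0,-0.08],0,1],[[0,0,-0.1],0,1],[[0,0,-0.12],0,1],[[0,0,-0.14],0,1],[[0,0,-0.15],0,1],[[0,0,-0.15],0,1]]'
python3 - <<'E'
from h import *
pp("wrist") ; look("wrist","w4");pp("wrist","left_grip","left_camera");print(observe()["contact_force"])
E
```

```text
time: 6.52
tool_pos: [0.5972, 0.1901, 0.3888]
tool_rot: [3.141, 0.0, 2.896]
contact_force: [2.3, 5.5, -3.2]
opening: 0.03
grip_force: 40.0
wrist left_grip [([0.602, 0.191, 0.224], 0.95)]
wrist left_camera [([0.52, 0.206, 0.212], 0.83)]
[ 1.82315137  5.02569024 -2.34126806]
```

It lifted 60 mm without slipping. Continuing towards the second stop.

```bash
python3 -m jog '[[[0,0,-0.015],0,1],[[0,0,-0.03],0,1],[[0,0,-0.045],0,1],[[0,0,-0.06],0,1],[[0,0,-0.08],0,1],[[0,0,-0.1],0,1],[[0,0,-0.12],0,1],[[0,0,-0.14],0,1],[[0,0,-0.16],0,1],[[0,0,-0.18],0,1],[[0,0,-0.185],0,1],[[0,0,-0.185],0,1]]'
```

```text
time: 8.18
tool_pos: [0.5974, 0.1901, 0.4611]
tool_rot: [3.141, -0.001, 2.896]
contact_force: [4.1, 5.5, -9.2]
opening: 0.0299
grip_force: 40.0
```

```bash
python3 -m jog '[[[0,0,-0.005],0,1],[[0,0,-0.01],0,1],[[0,0,-0.013],0,1],[[0,0,-0.015],0,1],[[0,0,-0.015],0,1]]'
```

```text
time: 8.8
tool_pos: [0.5975, 0.1901, 0.4669]
tool_rot: [3.142, -0.002, 2.897]
contact_force: [3.5, 5.0, -9.5]
opening: 0.0301
grip_force: 40.0
```

I'm near the end but not yet on the stop. I'll creep up until the force rises.

```bash
python3 -m jog '[[[0,0,-0.0025],0,1],[[0,0,-0.005],0,1],[[0,0,-0.005],0,1],[[0,0,-0.005],0,1]]' 50; python3 -c "
from h import *;s=observe();print(s['tool_pos'],s['contact_force'])"
```

```text
time: 9.3
tool_pos: [0.5975, 0.1901, 0.4685]
tool_rot: [-3.142, -0.002, 2.896]
contact_force: [4.1, 5.6, -10.7]
opening: 0.0301
grip_force: 50.0
[0.59752941 0.19007089 0.46854957] [  4.10089779   5.64646407 -10.70430341]
```

```bash
python3 -m jog '[[[0,0,-0.0025],0,1],[[0,0,-0.005],0,1],[[0,0,-0.005],0,1],[[0,0,-0.005],0,1]]' 50
```

```text
time: 9.8
tool_pos: [0.5978, 0.1901, 0.4688]
tool_rot: [-3.141, -0.004, 2.896]
contact_force: [6.0, 4.7, -18.0]
opening: 0.0295
grip_force: 50.0
```

The force rose to 18 N and the tool stalled 140 mm up, so that is the second stop. I'll check it in the pictures.

```bash
python3 - <<'E'
from h import *
look("wrist","w5");pp("wrist","left_grip","left_camera","left_press");look("side","s5");pp("side","left_grip","left_camera","bowl","mug")
s=observe();print(s["time"],s["tool_pos"],s["contact_force"])
a=cv2.imread("pics/w5.png");b=cv2.imread("pics/s5.png")
cv2.imwrite("pics/c5.png",np.hstack([cv2.resize(a,(500,375)),cv2.resize(b[90:265,200:340],(300,375))]))
E
```

```text
wrist left_grip [([0.603, 0.189, 0.305], 0.73)]
wrist left_camera [([0.517, 0.208, 0.294], 0.96)]
wrist left_press []
side left_grip [([0.597, 0.188, 0.307], 0.81), ([0.378, 0.131, 0.007], 0.35)]
side left_camera [([0.52, 0.209, 0.292], 0.86)]
side bowl [([0.374, 0.136, 0.0], 0.62)]
side mug [([0.351, -0.15, -0.004], 0.85)]
10.25 [0.59783646 0.19011398 0.46877796] [  5.92339733   5.46213251 -17.21336997]
```

View pics/c5.png

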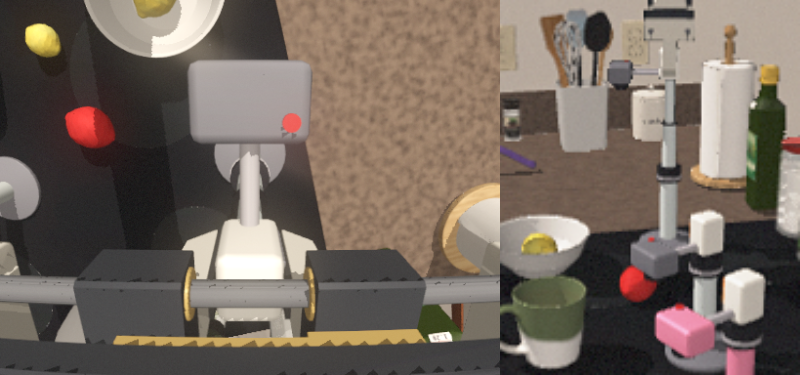

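The side view shows the stand fully drawn out, from the collar at (668,170) to the grip in the fingers at (668,65). The measured grip and camera heights, 0.307 and 0.292, match full extension, and the bowl and mug have not moved.

```bash
python3 -m jog '[[[0,0,0],0,1],[[0,0,0],0,1],[[0,0,0],0,1],[[0,0,0],0,1]]' && python3 -c "
from cell import robot,observe
print(observe()['contact_force'],robot.hand_in())"
```

```text
time: 10.75
tool_pos: [0.5978, 0.1901, 0.4688]
tool_rot: [-3.141, -0.004, 2.896]
contact_force: [5.1, 6.8, -17.2]
opening: 0.0299
grip_force: 50.0
the job is handed in; nothing more can be done
[  5.05672596   6.76916736 -17.24181349] None
```

I pulled the left stand (behind the bowl) up 140 mm to its second stop and handed the job in with the arm still holding it there, button squeezed in; I touched nothing else.

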